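Return the vial tally wheel to zero and lock it

ROBOT

A 6-joint arm with a two-finger parallel gripper is mounted at the origin on the work surface. World frame = base frame: x ahead of the robot, y to its left, z up, the work surface at z = 0. Lengths are in m, angles in rad, forces in N, time in s.
With the tool pointing down it reaches from about 0.325 to 0.925 m from the base axis. Payload 3.1 kg.
Tool frame: the origin (TCP) lies midway between the tips of the shut fingers; the grasp point (between the pads) lies behind it (arm.grip_depth is the z of the grasp point in the tool frame, in m); z points along the fingers, y is the direction in which the jaws open and shut (so a half turn about z gives the same grasp; the last joint's range is limited). The gripper opens to 85 mm and grips with 20 to 120 N. Pads are 22 mm wide; open, the fingers measure 114 mm over their backs; the gripper's body (76 mm by 85 mm) begins 54 mm behind the grasp point. The pads swing forward as they close: fully open they stand 13 mm farther back than shut.
Start: joints at [1.094, 0.217, 1.613, -0, 1.311, -0.112], TCP at [0.223, 0.584, 0.231] pointing down, gripper open.
Joint ranges: [-2.75, 2.75], [-0.78, 2.1], [0.31, 2.55], [-1.13, 4.27], [0.13, 2.63], [-2.58, 2.58]. Speed limits (rad/s): [2.79, 2.79, 3.14, 3.14, 3.14, 3.14].

INTERFACE

Orientations are given as a rotation vector (axis times angle).
In Python, from bench import arm, capture, finish_job, status gives the robot as it stands. The module is installed in compiled form; this text tells all that it offers. Calls block until the motion is done:
- arm.goto(position, orientation): joint-space move of the TCP to a pose.
- arm.line_to(position, attitude=None, feed=0.15): straight line of the TCP; attitude=None keeps the orientation; feed is the mean speed in m/s.
- arm.move_j(angles): joint-space move.
- arm.set_gripper(opening, strength=None): opening from 0.0 (shut) to 1.0 (fully open); strength is the grip in N (None keeps the last); returns when the fingers have stopped.
- arm.hold(seconds).
- arm.solve_ik(position, orientation): joint angles nearest the present ones, or None.
- capture(name): name is "scene" or "top"; returns a dict with "pixels" (420x560x3 uint8, blue, green, red), "camera_matrix" (3x3 intrinsics, pixels), "R" (3x3) and "t" (3): a world point X has camera coordinates R X + t. Camera axes: x right, y down, z forward; pixel columns grow to the right and rows downward; lengths in m; the calibration is good to about 2 mm. A picture is of the moment at which its call begins. There is no depth.
A pose or a line that the arm cannot do raises arm.IKError and nothing moves.
- finish_job(): hands the job in, once; it reports no verdict.
Readings, each from a call of its own:
- status.read_time(): time.
- status.read_joints(): joint angles.
- status.read_joint_velocities(): joint speeds.
- status.read_joint_torque(): joint torques, N m.
- status.read_ee_pos(): TCP position.
- status.read_tool_rot(): TCP orientation.
- status.read_wrist_force(): force on the tool from outside, world axes, zero at the start.
- status.read_wrist_torque(): the same for the moment, N m.
- status.read_gripper_width(): opening from 0.0 (shut) to 1.0 (fully open).
Only numpy, scipy, OpenCV 4.12 (cv2) and the standard library are available. Lean on these libraries where they do the work, as an engineer would, in place of code of your own. Each camera call takes 0.05 s, during which the arm holds its last target. There are 200 camera calls.

TASK

The vials have been refilled, so bring the tally counter back to zero: flick its lobed wheel round clockwise (seen from above), click by click with a fingertip, until the one long lobe has clicked in at the fixed pointer, and do not go past it. Then push the locking slide in front of the wheel fully home towards the wheel with a fingertip, and take the hand away. Pick nothing up, and leave the vials and the other kitchen things standing where they are.

Things in the scene. Friction and masses are not known exactly. Their poses are not given: they have to be found in the camera images.
- counter: tally counter, screwed down on the beech tray. Origin: underside of its base plate, on the wheel's vertical axis; z up, +x from the wheel to the pointer, -x to the locking slide (roughly towards the robot). Base plate 245 x 150 x 12 mm (x -145 to +100, y +-75); a drum of 100 mm diameter under the wheel, top at z = 34 mm. Pointer post 14 x 30 mm at x = 92 mm, up to z = 67 mm
- axle (a point): point on the wheel's vertical axis level with the lobes' tops, 58 mm above the counter's underside. Seven radial steel lobes, 8 mm wide with round ends, reach 60 mm from the axis, z = 36 to 58 mm over the counter's underside; hub disc radius 32 mm, cap up to z = 62 mm. At rest one lobe points at the pointer (counter's +x) and a gap faces the locking slide (-x)
- wheel (a joint): wheel angle, rad; grows as it turns clockwise seen from above; 0 = long lobe at the pointer. One click = one lobe = 2 pi / 7 = 0.898 rad: a sprung detent holds the wheel at every multiple and, when let go, pulls it into the nearer one (peak about 7 N at the lobes). Starts at rest 2, 3 or 4 clicks short of zero (about -1.80, -2.69 or -3.59), seldom poised half-way between two of these
- mark (a point): top of the long lobe, 74 mm from the wheel's axis. This lobe reaches 78 mm and has a rib and a stud on top, up to 68 mm above the counter's underside
- pointer (a point): tip of the fixed steel pointer, 81 mm from the wheel's axis on the counter's +x, 64 mm above its underside
- lock (a joint): travel of the locking slide, m; 0 = fully drawn back from the wheel, 0.034 = fully home (hard stop). It moves along the counter's +x, towards the wheel, and stays where it is left (friction about 1.5 N, more when moved fast). It starts at 0 to 6 mm
- tab (a point): middle of the top edge of the slide's upright thumb tab, on the face to be pushed (the face away from the wheel; push towards the counter's +x). Tab 36 mm wide (y), 12 mm thick, from z = 23 to 69 mm over the counter's underside. It moves with the slide; with the slide at 0 it lies 128 mm from the wheel's axis
- vial1: closed glass vial, 30 mm diameter, 72 mm tall, standing on the tray beside the counter; origin at its underside; not to be disturbed
- vial2: another such vial, beside the counter; not to be disturbed
- vial3: another such vial, behind the counter; not to be disturbed
- mortar: stone mortar bowl, 100 mm diameter, 60 mm tall, on the worktop; origin at its underside; not to be disturbed
- mill: wooden pepper mill, 56 mm diameter, 130 mm tall, on the worktop; origin at its underside; not to be disturbed
- spoon: wooden spoon lying on the worktop; not to be disturbed
- mug: white mug, 80 mm diameter, 85 mm tall, on the worktop; origin at its underside; not to be disturbed

How it is judged:
By the outcome, as a careful person would: the job done as asked, in the order asked, and still so for the second after the job is handed in, with the robot touching nothing.
It also fails if it takes over 51 s, if anything falls off the work surface, if the arm or the gripper's body presses on something with over 40 N, if the wrist force passes 120 N, or if a joint passes its speed limit or range.

## Working session

There is one attempt and no reset: what is moved stays moved. The work goes in short steps, each a Python script; the robot and the scene stay as the last script left them, time stands still between calls to the robot, and variables do not carry over. Pictures are saved under pics/ and viewed, about 8 in all and at most 12, crops included, and the job is handed in when it is done.

```bash
mkdir -p pics; python3 - <<'E'
from bench import arm,capture,status
import cv2,numpy as np
for n in ("scene","top"):
    c=capture(n); cv2.imwrite(f"pics/{n}0.png",c["pixels"]); print(n,c["camera_matrix"].tolist(),c["R"].round(3).tolist(),c["t"].round(3).tolist(), (-c["R"].T@c["t"]).round(3))
print(status.read_time(),status.read_tool_rot(),arm.grip_depth)
E
```

```text
scene [[411.4535490008302, 0.0, 280.8481551485409], [0.0, 411.4535490008302, 212.50136006572504], [0.0, 0.0, 1.0]] [[-0.602, 0.798, -0.022], [0.5, 0.354, -0.791], [-0.623, -0.487, -0.612]] [0.384, -0.169, 1.653] [1.346 0.558 0.887]
top [[472.9354504188179, 0.0, 276.72174310836425], [0.0, 472.9354504188179, 208.38735275402595], [0.0, 0.0, 1.0]] [[-0.024, -1.0, 0.007], [-0.989, 0.023, -0.149], [0.149, -0.011, -0.989]] [-0.069, 0.524, 1.666] [ 0.268 -0.064  1.726]
0.1 [-0.56973584 -3.08887631  0.00331071] -0.0187
```

View pics/scene0.png

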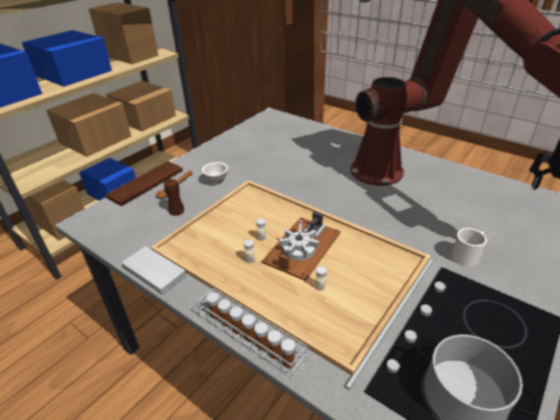

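View pics/top0.png

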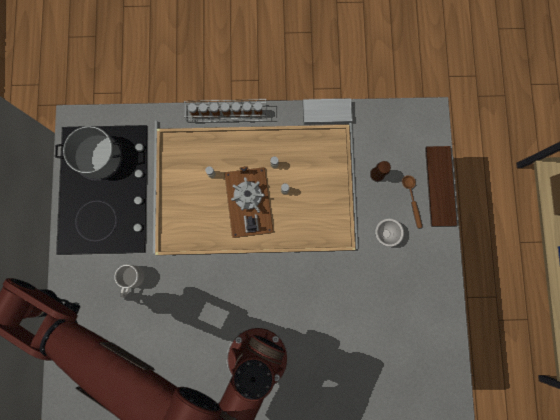

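The scene view shows the counter on the tray near (300,243), with vials at (262,230), (249,251) and (321,279). In the top view the wheel is near (248,194), with vials at (209,171), (274,161) and (285,188). Next I'll enlarge both.

```bash
python3 - <<'E'
import cv2,numpy as np
a=cv2.imread("pics/top0.png")[150:245,200:300]; b=cv2.imread("pics/scene0.png")[205:300,235:345]
a=cv2.resize(a,None,fx=4,fy=6*4/6,interpolation=cv2.INTER_CUBIC); b=cv2.resize(b,None,fx=3.6,fy=4,interpolation=cv2.INTER_CUBIC)
cv2.imwrite("pics/crop0.png",np.hstack([a,b])); 
E
```

```text
(no output)
```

View pics/crop0.png

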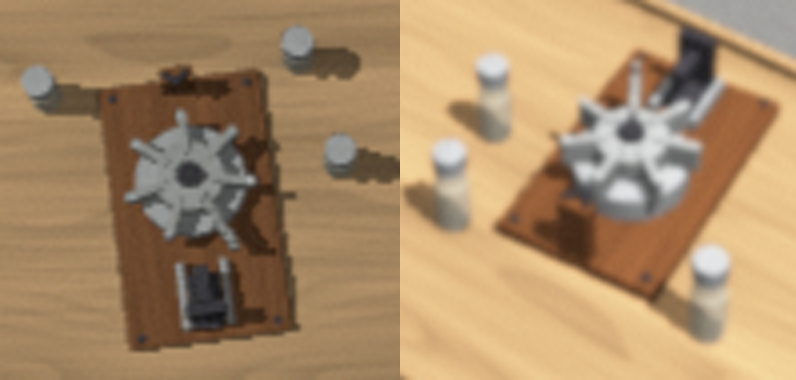

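The long lobe, the one with the stud, is at top-crop (235,245). That is about 155° clockwise of the pointer, so the wheel rests 4 clicks short of zero (-3.59). Next I'll triangulate the plate corners and the dark cap.

```bash
cat > h.py <<'E'
import cv2,numpy as np
from scipy.spatial.transform import Rotation as Rot
def P(c): return c["camera_matrix"]@np.c_[c["R"],c["t"]]
def tri(ca,cb,pa,pb):
    X=cv2.triangulatePoints(P(ca),P(cb),np.float64(pa).reshape(-1,2).T,np.float64(pb).reshape(-1,2).T); return (X[:3]/X[3]).T
def ray(c,uv,z):
    d=c["R"].T@np.linalg.inv(c["camera_matrix"])@np.r_[uv,1.]; o=-c["R"].T@c["t"]; return o+d*(z-o[2])/d[2]
def down(a): return Rot.from_matrix(np.array([[np.cos(a),np.sin(a),0],[np.sin(a),-np.cos(a),0],[0,0,-1]])).as_rotvec()
def proj(c,X):
    p=P(c)@np.r_[X,1.]; return p[:2]/p[2]
E
python3 - <<'E'
from bench import capture
from h import *
t,s=capture("top"),capture("scene"); Q={}
out=[]
for n,c,(x0,y0,x1,y1),seed in (("top",t,(215,150,285,245),(247,194)),("scene",s,(255,205,350,285),(300,240))):
    im=cv2.resize(c["pixels"][y0:y1,x0:x1],None,fx=4,fy=4,interpolation=cv2.INTER_CUBIC)
    hsv=cv2.cvtColor(im,cv2.COLOR_BGR2HSV); h,S,v=cv2.split(hsv)
    m=((v<135)&(S>110)&((h<14)|(h>172))).astype(np.uint8)*255
    m=cv2.morphologyEx(m,cv2.MORPH_OPEN,np.ones((5,5)))
    cs,_=cv2.findContours(m,cv2.RETR_EXTERNAL,cv2.CHAIN_APPROX_NONE); k=max(cs,key=cv2.contourArea)
    hull=cv2.convexHull(k); q=cv2.approxPolyN(hull,4)[0] if hasattr(cv2,"approxPolyN") else cv2.approxPolyDP(hull,20,True)[:,0]
    cv2.polylines(im,[q.reshape(-1,1,2).astype(int)],True,(0,255,0),1)
    u=lambda p:(np.float64(p)+.5)/4-.5+[x0,y0]
    d=((v<75)&(S<110)).astype(np.uint8); N,_,st,ce=cv2.connectedComponentsWithStats(d)
    for i in range(1,N):
        if st[i,4]>60: print(n,"dark",u(ce[i]).round(1),st[i,4]); cv2.circle(im,tuple(ce[i].astype(int)),4,(0,0,255),1)
    Q[n]=u(q); print(n,Q[n].round(1).tolist()); out.append(cv2.resize(im,(400,400)))
cv2.imwrite("pics/seg.png",np.hstack(out))
E
```

```text
top dark [243.7 169.1] 224
top dark [258.7 187.5] 172
top dark [247.2 193.2] 461
top dark [259.3 200.2] 275
top dark [236.7 199.2] 63
top dark [249.4 208.3] 127
top dark [251.8 224.3] 2463
top [[272.4, 231.6], [247.1, 235.1], [221.1, 172.9], [264.9, 166.4]]
scene dark [315.9 221. ] 1819
scene dark [284.8 252.8] 79
scene [[289.1, 256.6], [291.9, 274.6], [259.9, 261.1], [279.4, 252.4]]
```

View pics/seg.png

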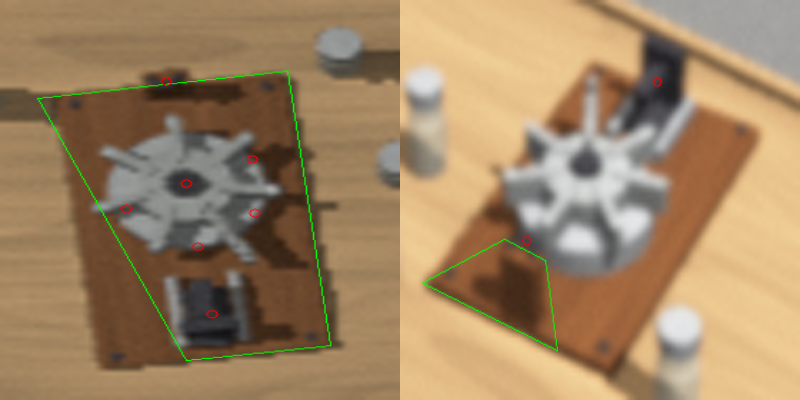

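The plate masks leak, but the top-view cap blob at (247.2,193.2) and all the plate screws are crisp. I'll use the screws, the cap and the counter's other dark features as points, refining each by its local darkness centroid.

```bash
cat > meas.py <<'E'
from bench import capture
from h import *
t,s=capture("top"),capture("scene")
def ref(c,p,r=2.5):
    g=cv2.cvtColor(c["pixels"],cv2.COLOR_BGR2GRAY).astype(float); p=np.float64(p); Y,X=np.mgrid[:420,:560]
    for _ in range(4):
        m=np.hypot(X-p[0],Y-p[1])<=r; w=np.clip(np.median(g[m])-g[m]-2,0,None)+1e-9
        p=np.array([(w*X[m]).sum(),(w*Y[m]).sum()])/w.sum()
    return p
f4=lambda x,y:(199.6+x/4,149.6+y/4); fs=lambda x,y:(234.6+(x-400)/3.6,204.6+y/4)
T=[f4(112,98),f4(247,80),f4(279,320),f4(140,340),f4(190,174)]
S=[fs(513,217),fs(645,277),fs(762,103),None,fs(631,130)]
Tr=[ref(t,p,2.5 if i<4 else 4.5) for i,p in enumerate(T)]; Sr=[None if p is None else ref(s,p,2.5 if i<4 else 4.5) for i,p in enumerate(S)]
for i,(a,b) in enumerate(zip(Tr,Sr)):
    if b is not None: print(i,np.round(T[i],1),a.round(1),np.round(S[i],1),b.round(1),tri(t,s,a,b).round(4))
W=[ray(t,p,.027)[:2] for p in Tr[:4]]   # plate top, corrected below
for z in (.012,.017,.022,.027):
    W=np.array([ray(t,p,z)[:2] for p in Tr[:4]]); print(z,W.round(4).tolist(),"ray cap",ray(t,Tr[4],z+.05)[:2].round(4),"scene cap",ray(s,Sr[4],z+.05)[:2].round(4),
      "lens",[np.linalg.norm(W[i]-W[(i+1)%4]).round(4) for i in range(4)],"yaw",[np.degrees(np.arctan2(*(W[a]-W[b])[::-1])).round(2) for a,b in((0,3),(1,2))],[np.degrees(np.arctan2(*(W[a]-W[b])[::-1])).round(2)-90 for a,b in((0,1),(3,2))], "mean",W.mean(0).round(4))
E
python3 meas.py
```

```text
0 [227.6 174.1] [227.8 174.4] [266.  258.8] [266.1 259.5] [[0.6763 0.0548 0.0672]]
1 [261.4 169.6] [261.6 170. ] [302.7 273.8] [302.8 274. ] [[ 0.6559  0.0146 -0.018 ]]
2 [269.4 229.6] [269.  229.4] [335.2 230.4] [335.4 231.1] [[ 0.4315 -0.0068 -0.0135]]
4 [247.1 193.1] [247.2 193.1] [298.8 237.1] [298.6 237.4] [[0.5758 0.0223 0.0648]]
0.012 [[0.6577, 0.0961], [0.6713, -0.0296], [0.4494, -0.0522], [0.4342, 0.0716]] ray cap [0.5762 0.0226] scene cap [0.5732 0.0203] lens [np.float64(0.1264), np.float64(0.2231), np.float64(0.1248), np.float64(0.2248)] yaw [np.float64(6.24), np.float64(5.83)] [np.float64(6.219999999999999), np.float64(7.019999999999996)] mean [0.5531 0.0215]
0.017 [[0.6565, 0.0956], [0.6702, -0.0297], [0.4489, -0.0522], [0.4337, 0.0712]] ray cap [0.5753 0.0223] scene cap [0.5779 0.0235] lens [np.float64(0.126), np.float64(0.2224), np.float64(0.1244), np.float64(0.2242)] yaw [np.float64(6.24), np.float64(5.83)] [np.float64(6.219999999999999), np.float64(7.019999999999996)] mean [0.5523 0.0212]
0.022 [[0.6554, 0.0952], [0.669, -0.0298], [0.4484, -0.0523], [0.4332, 0.0708]] ray cap [0.5743 0.0221] scene cap [0.5826 0.0268] lens [np.float64(0.1257), np.float64(0.2218), np.float64(0.1241), np.float64(0.2235)] yaw [np.float64(6.24), np.float64(5.83)] [np.float64(6.219999999999999), np.float64(7.019999999999996)] mean [0.5515 0.021 ]
0.027 [[0.6542, 0.0947], [0.6678, -0.0299], [0.4478, -0.0523], [0.4327, 0.0705]] ray cap [0.5734 0.0218] scene cap [0.5873 0.0301] lens [np.float64(0.1253), np.float64(0.2211), np.float64(0.1237), np.float64(0.2229)] yaw [np.float64(6.24), np.float64(5.83)] [np.float64(6.219999999999999), np.float64(7.019999999999996)] mean [0.5506 0.0207]
```

```bash
cat >> meas.py <<'E'
print("---")
X=np.array([tri(t,s,Tr[i],Sr[j])[0] for i,j in ((1,0),(0,1),(3,2))]); print(X.round(4))
# fixed-rail/tray check: vial cap tops and where the lobes' tips must appear
for yaw in (6.3,):
    a=np.radians(yaw); e=np.array([np.cos(a),np.sin(a),0]); n=np.array([-e[1],e[0],0])
    for z0 in (.004,.010):
        o=np.r_[W.mean(0)*0+ (np.array([.5535,.0213])+.0225*e[:2]),z0]
        print(z0,"axis",o.round(4),"cap px",proj(t,o+[0,0,.062]).round(1),proj(s,o+[0,0,.062]).round(1),
          "pointer",proj(t,o+.081*e+[0,0,.064]).round(1),"corners",[ [proj(c,o+x*e+y*n+[0,0,.012]).round(1).tolist() for x in(-.145,.1) for y in (-.075,.075)] for c in (t,s)])
E
python3 meas.py | sed -n '/---/,$p'
```

```text
---
[[ 0.6729 -0.0306  0.012 ]
 [ 0.6565  0.0949  0.019 ]
 [ 0.4342  0.0702  0.0156]]
0.004 axis [0.5759 0.0238 0.004 ] cap px [246.8 193. ] [299.1 237.3] pointer [244.  170.9] corners [[[273.1, 231.8], [232.0, 237.3], [264.3, 166.5], [224.0, 171.7]], [[300.1, 216.8], [340.6, 230.6], [261.1, 260.9], [305.2, 279.1]]]
0.01 axis [0.5759 0.0238 0.01  ] cap px [246.7 192.7] [299.1 235.8] pointer [243.9 170.5] corners [[[273.1, 231.6], [231.8, 237.2], [264.3, 166.1], [223.9, 171.4]], [[300.1, 215.4], [340.7, 229.2], [261.0, 259.5], [305.2, 277.7]]]
```

Plate top is at z≈0.0155, so the underside is at about 0.004. The axis is at about (0.576, 0.0235) with yaw about 6.3°, and both views agree to about 1 px. Now I'll dry-run the IK for two-click strokes on the +y side, clear of slide and pointer, and for the slide push.

```bash
cat >> h.py <<'E'
AX=np.array([.576,.0235]); Z0=.004; YAW=np.radians(6.3)
def gap(cw,r=.064,flip=0):   # point at clockwise angle (deg) from pointer; tool x tangential
    w=YAW-np.radians(cw); return AX+r*np.array([np.cos(w),np.sin(w)]), down(w+np.pi/2+flip*np.pi)
def cpt(x,y=0): return AX+x*np.array([np.cos(YAW),np.sin(YAW)])+y*np.array([-np.sin(YAW),np.cos(YAW)])
E
python3 - <<'E'
from bench import arm,status
from h import *
for f in (0,1):
    for cw in (225,231.4,282.9,334.3,338):
        p,o=gap(cw,flip=f); print(f,cw,p.round(3),[None if (q:=arm.solve_ik(np.r_[p,z],o)) is None else np.round(q,2).tolist() for z in (.047,)])
    for x in (-.155,-.1): print("tab",x,[None if (q:=arm.solve_ik(np.r_[cpt(x),.05],down(YAW+f*np.pi))) is None else np.round(q,2).tolist()])
E
```

```text
0 225 [0.526 0.064] [[-0.01, 0.26, 1.96, -0.0, 0.93, -2.48]]
0 231.4 [0.531 0.069] [[-0.0, 0.27, 1.94, -0.0, 0.93, -2.36]]
0 282.9 [0.583 0.087] [[0.03, 0.36, 1.81, -0.0, 0.97, -1.43]]
0 334.3 [0.63  0.057] [[-0.02, 0.44, 1.7, -0.0, 1.0, -0.58]]
0 338 [0.632 0.054] [[-0.03, 0.44, 1.7, -0.0, 1.0, -0.52]]
tab -0.155 [[-0.15, 0.04, 2.2, -0.0, 0.9, 1.31]]
tab -0.1 [[-0.12, 0.15, 2.08, -0.0, 0.91, 1.34]]
1 225 [0.526 0.064] [[-0.01, 0.26, 1.96, -0.0, 0.93, 0.66]]
1 231.4 [0.531 0.069] [[-0.0, 0.27, 1.94, -0.0, 0.93, 0.78]]
1 282.9 [0.583 0.087] [[0.03, 0.36, 1.81, -0.0, 0.97, 1.72]]
1 334.3 [0.63  0.057] [[-0.02, 0.44, 1.7, -0.0, 1.0, 2.56]]
1 338 [0.632 0.054] [None]
tab -0.155 [[-0.15, 0.04, 2.2, -0.0, 0.9, -1.83]]
tab -0.1 [[-0.12, 0.15, 2.08, -0.0, 0.91, -1.8]]
```

```bash
cat > stroke.py <<'E'
import sys
from bench import arm,capture,status
from h import *
tag=sys.argv[1]; cw0=231.43
p,o=gap(cw0)
if status.read_gripper_width()>.05: arm.set_gripper(0.0)
if tag=="1": arm.goto(np.r_[p,.16],o)
else: arm.goto(np.r_[p,.12],o)
print("t",status.read_time(),status.read_ee_pos(),status.read_gripper_width())
arm.line_to(np.r_[p,.047],feed=.1); print("down",status.read_ee_pos(),np.round(status.read_wrist_force(),1))
for k in (1,2):
    for i in (1,2,3):
        cw=cw0+51.43*(k-1)+51.43*i/3; p,o=gap(cw); arm.line_to(np.r_[p,.047],o,feed=.06)
        print(round(cw,1),np.round(status.read_wrist_force(),1))
    arm.hold(.3); c=capture("scene"); cv2.imwrite(f"pics/s{tag}_{k}.png",c["pixels"]); print("held",np.round(status.read_wrist_force(),1))
arm.line_to(np.r_[p,.12],feed=.15)
print("t",status.read_time())
for n in("scene","top"): cv2.imwrite(f"pics/s{tag}_{n}.png",capture(n)["pixels"])
a=[cv2.resize(cv2.imread(f"pics/s{tag}_{q}.png")[200:290,255:345],(390,390),interpolation=cv2.INTER_CUBIC) for q in ("1","scene")]
cv2.imwrite(f"pics/v{tag}.png",np.hstack(a))
E
python3 stroke.py 1
```

```text
t 3.3333 [0.53093816 0.06941674 0.16017314] 0.002231555676119996
down [0.53167881 0.06887138 0.04780733] [ 1.  -0.3 -0.6]
248.6 [-4.4  0.2  3.3]
265.7 [-0.5  2.1 -0.2]
282.9 [ 0.2 -0.2  0.3]
held [-1.1  0.5 -0.2]
300.0 [-4.2  0.4  1.2]
317.1 [-0.1 -0.6 -0.4]
334.3 [-0.5  0.  -0.9]
held [-0.5  0.5  0.1]
t 8.75
```

View pics/v1.png

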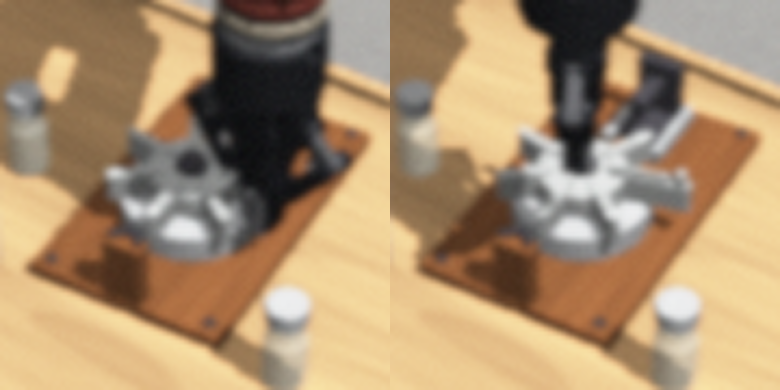

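Two clicks are done. The long lobe now points right in the scene view, with its tip near pixel (323,243). I'll check that against the predicted pixel, then run stroke 2 if it matches.

```bash
python3 - <<'E' && python3 stroke.py 2
from bench import capture
from h import *
s=capture("scene")
d={}
for k in range(-4,2):
    p,_=gap(51.43*k,.076); d[k]=proj(s,np.r_[p,Z0+.060]); print(k,d[k].round(1))
assert min(d,key=lambda k:np.hypot(*(d[k]-[323.1,243.4])))==-2
E
```

```text
-4 [300.2 222. ]
-3 [318.9 228.5]
-2 [323.6 242.5]
-1 [309.1 253.9]
0 [286.4 252.9]
1 [274.  240.5]
t 10.4667 [0.53097024 0.06881562 0.1198969 ] 0.001163361881492124
down [0.53146904 0.06886738 0.04747763] [-0.8 -0.   1. ]
248.6 [-2.  -2.5  1.6]
265.7 [-0.4  0.4  0.8]
282.9 [ 0.7  0.4 -0.8]
held [-0.7  0.2  0.1]
300.0 [-4.4  0.6  1.3]
317.1 [-0.  -0.2  0.2]
334.3 [ 0.5  0.  -0.6]
held [-0.2 -0.1 -0.6]
t 15.4833
```

View pics/v2.png

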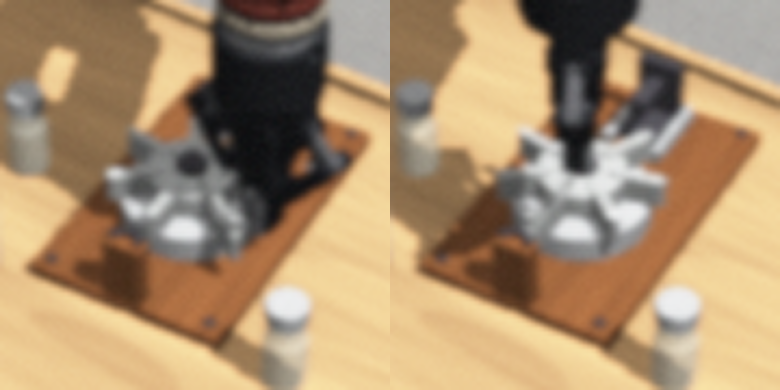

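The wheel has turned two more clicks, but the pointer post hides the long lobe from the scene camera. I'll move the arm aside and check from above before locking.

```bash
python3 - <<'E'
from bench import arm,capture,status
from h import *
arm.goto([.38,.30,.2],down(YAW+np.pi)); c=capture("top"); s=capture("scene"); print(status.read_time())
cv2.imwrite("pics/top2.png",c["pixels"]); cv2.imwrite("pics/scene2.png",s["pixels"])
for k in (-1,0,1): p,_=gap(51.43*k,.074); print(k,proj(c,np.r_[p,Z0+.068]).round(1),proj(s,np.r_[p,Z0+.068]).round(1))
for l in (0,.006): print("tab",l,proj(c,np.r_[cpt(-.128+l),Z0+.069]).round(1))
a=cv2.resize(c["pixels"][155:240,215:285],(330,400),interpolation=cv2.INTER_CUBIC); b=cv2.resize(s["pixels"][200:290,255:345],(400,400),interpolation=cv2.INTER_CUBIC)
cv2.imwrite("pics/v3.png",np.hstack([a,b]))
E
```

```text
17.025
-1 [229.1 182.2] [308.9 251.4]
0 [244.2 172.5] [286.7 250.5]
1 [261.3 178. ] [274.6 238.4]
tab 0 [251.3 228.2]
tab 0.006 [251.1 226.5]
```

View pics/v3.png

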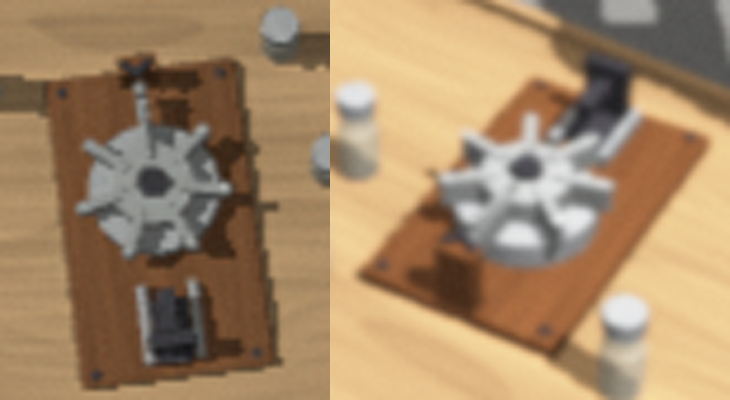

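The long lobe stands at the pointer: its tip in the top crop is (140,88), against (138,84) predicted for zero. Now I'll push the slide home under force watch.

```bash
python3 - <<'E'
from bench import arm,capture,status
from h import *
o=down(YAW+np.pi); e=np.array([np.cos(YAW),np.sin(YAW)])
arm.goto(np.r_[cpt(-.157),.13],o); arm.line_to(np.r_[cpt(-.157),.05],feed=.12)
print("down",status.read_time(),status.read_ee_pos(),np.round(status.read_wrist_force(),1))
arm.line_to(np.r_[cpt(-.120),.05],feed=.04)
x=-.120; n=0
while x<-.084:
    x+=.0015; arm.line_to(np.r_[cpt(x),.05],feed=.03); arm.hold(.05)
    f=-(status.read_wrist_force()[:2]@e); px=(status.read_ee_pos()[:2]-AX)@e; print(round(x,4),px.round(4),round(f,1))
    n=n+1 if f>9 else 0
    if n>=2 or f>18: break
c=capture("scene"); cv2.imwrite("pics/lock.png",c["pixels"])
arm.line_to(np.r_[cpt(-.150),.05],feed=.08); arm.line_to(np.r_[cpt(-.150),.13],feed=.15); arm.goto([.38,.30,.2],o)
c=capture("top"); s=capture("scene"); print(status.read_time())
cv2.imwrite("pics/top3.png",c["pixels"]); cv2.imwrite("pics/scene3.png",s["pixels"])
print([proj(c,np.r_[cpt(-.128+l),Z0+.069]).round(1).tolist() for l in (0,.028,.034)])
a=cv2.resize(c["pixels"][155:240,215:285],(330,400),interpolation=cv2.INTER_CUBIC); b=cv2.resize(s["pixels"][200:290,255:345],(400,400),interpolation=cv2.INTER_CUBIC)
cv2.imwrite("pics/v4.png",np.hstack([a,b]))
E
```

```text
down 19.0083 [0.42068242 0.00648575 0.05055789] [1.  0.  0.3]
-0.1185 -0.1187 0.8
-0.117 -0.1172 1.3
-0.1155 -0.1154 1.0
-0.114 -0.1138 1.0
-0.1125 -0.1123 0.3
-0.111 -0.1108 1.9
-0.1095 -0.1093 0.4
-0.108 -0.1079 0.5
-0.1065 -0.1063 0.1
-0.105 -0.1049 0.6
-0.1035 -0.104 3.2
-0.102 -0.1039 7.5
-0.1005 -0.1039 10.6
-0.099 -0.1039 13.5
27.0667
[[251.3, 228.2], [250.3, 220.3], [250.1, 218.7]]
```

View pics/v4.png

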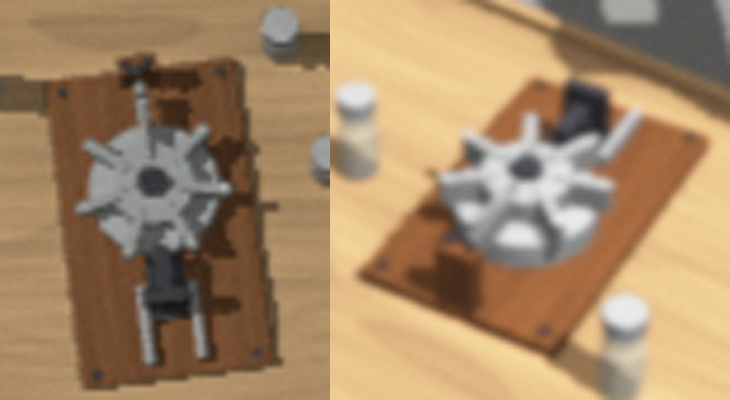

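The slide hit a hard stop at TCP x = -0.1039. Home was predicted at -0.105. In the top view the tab moved about 10 px (about 34 mm), its nose sits in the gap, and the long lobe is still at the pointer. I'll do a quick check on the bystanders and hand in.

```bash
python3 - <<'E'
from bench import finish_job,status
import cv2,numpy as np
a,b=cv2.imread("pics/top0.png",0),cv2.imread("pics/top3.png",0)
for n,(u,v,r) in dict(v1=(209,171,5),v2=(274,161,5),v3=(285,188,5),mortar=(390,233,14),mill=(381,171,10),spoon=(412,200,14),mug=(126,277,13)).items():
    T=a[v-r:v+r,u-r:u+r]; m=cv2.matchTemplate(b[v-r-4:v+r+4,u-r-4:u+r+4],T,cv2.TM_CCOEFF_NORMED); _,s,_,l=cv2.minMaxLoc(m); print(n,round(s,3),np.array(l)-4)
print(status.read_time(),np.round(status.read_wrist_force(),1)); finish_job()
E
```

```text
v1 0.998 [0 0]
v2 0.998 [0 0]
v3 0.998 [0 0]
mortar 0.998 [0 0]
mill 0.995 [0 0]
spoon 0.994 [0 0]
mug 0.325 [0 0]
27.0667 [ 0.4 -0.7  0.1]
the job is handed in; nothing more can be done
```

One check disagreed: the mug's match was only 0.325. I'll look it up in the saved scene-view pictures.

```bash
python3 - <<'E'
import cv2,numpy as np
a,b=cv2.imread("pics/scene0.png",0),cv2.imread("pics/scene3.png",0)
T=a[226:268,450:490]; m=cv2.matchTemplate(b[220:274,444:496],T,cv2.TM_CCOEFF_NORMED); _,s,_,l=cv2.minMaxLoc(m); print(round(s,3),np.array(l)-6)
c=cv2.imread("pics/top3.png"); print(c[262:292,111:141].mean((0,1)),cv2.imread("pics/top0.png")[262:292,111:141].mean((0,1)))
E
```

```text
0.877 [0 0]
[63.35111111 67.72       83.61333333] [ 99.90111111 104.08       105.15222222]
```

The counter is back at zero and locked, and the job was handed in at 27 s of the 51 s allowed.

- **Wheel:** it started 4 clicks short. I turned it clockwise with the shut fingertip held in a lobe gap, in two strokes of two clicks, pausing at each click. From above, with the arm clear, the long lobe sits at the pointer within about 1 px of its predicted zero position. It was still there after locking.
- **Slide:** I pushed it until it met a hard stop, where the force rose to 13.5 N without further travel. The stop came within about 1 mm of the predicted home position, and the top view shows the slide moved about 34 mm with its nose in the gap. The hand was then withdrawn, and the wrist force read about 0.
- **Other things:** all three vials, the mortar, the mill and the spoon matched their starting pictures with no shift.
- **Checks that disagreed:**
  - The mug's top-view match was poor (0.325), and that patch had become darker and redder. I think the arm or its shadow was over it.
  - In the scene view, compared after handing in, the mug matched at 0.877 with no shift.
  - The first automatic outline of the base plate failed, so I measured the counter from its screws and cap instead. That put its underside at about 4 mm above the worktop, with about 3 mm scatter.

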